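Step a vessel carousel back past its ratchet

TASK

The vessel carousel has been stepped forward past its one open vessel, and its ratchet will not let it go back. Flip the holding pawl up clear of the teeth, turn the carousel backwards (clockwise seen from above) by its T-handle until the open vessel stands at the fixed pointer, then put the pawl down again, fully into its notch, so that it holds the carousel there. Do not force the carousel back against the engaged pawl, and leave the rack, the jar and the case where they are.

Things in the scene. Friction and masses are not known exactly. Their poses are not given: they have to be found in the camera images.
- stand: Grey stand bolted to the bench, 230 mm across; place and heading vary. Origin on the carousel's axis at bench level, x towards the pointer, z up. The carousel on it: grey disc 210 mm across, top 34 mm above the bench, 12 vessels every 30 degrees (24 mm across, on a 66 mm radius, cap tops at 113 mm); round the rim 12 steel saw teeth, tops at 44 mm.
- carousel (a joint): Carousel's angle, rad, growing anticlockwise from above (forwards, the way the ratchet allows). 0 = open vessel at the pointer and its notch centred under the pawl; the seated pawl leaves 0.05 rad play each way; farther back than -0.05 it would land on a tooth. Starts at 0.6 to 1.4; end stops at -0.4 and 1.8. Friction 0.15 N m; stays where left.
- bar_mid (a point): Centre of the T-handle's black bar, on the carousel's axis, 153 mm above the bench. The bar is 80 mm long, 16 mm thick and 26 mm tall (140 to 166 mm above the bench), above all the vessels. Axes turn with the carousel: x along the bar, towards the open vessel; z up.
- open_vessel (a point): Centre of the mouth of the open vessel: the only one of the 12 without a cap, 18 mm lower than the others (mouth 95 mm above the bench), 66 mm from the carousel's axis. It turns with the carousel.
- pointer_tip (a point): Tip of the fixed dark-steel triangular pointer on the stand, 64 mm above the bench, 108 mm from the carousel's axis and pointing at it.
- pawl (a joint): Angle of the steel holding pawl, rad. 0 = level, fully in a notch; grows as it is lifted up and away from the carousel, to a stop at 2.0. Nose clears the teeth above 0.12. It moves freely under its weight (about 160 g) with a soft damper: let go below about 1.4 rad it falls back down, beyond about 1.6 it falls outwards and rests at the stop. Starts lying on the teeth (0 to 0.12).
- pawl_lug (a point): Centre of the pawl's upright round finger lug: steel disc 36 mm across, 16 mm thick, flat faces square to the hinge axis (x). It lies 80 mm along the arm from the hinge and 20 mm above the arm's centre line: 75 mm above the bench when down. Pinched across its flats it can turn between the fingers. The arm is 10 mm wide, its nose 105 mm from the hinge. Axes turn with the pawl.
- pawl_hinge (a point): Middle of the pawl's level hinge pin, 55 mm above the bench, 200 mm from the carousel's axis. Stand's axes: x along the pin, parallel to the line from carousel axis to pointer; y from hinge to carousel axis; z up. Lifting carries the lug from the +y side over to the -y side. The bracket cheeks are 30 mm wide overall, 67 mm tall.
- rack: Loose white vessel rack, 162 x 90 mm, 116 mm tall with its vessels; origin at the centre of its underside. Bystander.
- jar: Loose capped jar, 70 mm across, 90 mm tall; origin at the centre of its underside. Bystander.
- case: Loose black tool case, 160 x 60 x 35 mm; origin at the centre of its underside. Bystander.

How it is judged:
By the outcome, as a careful person would: the job done as asked, in the order asked, and still so for the second after the job is handed in, with the robot touching nothing.
It also fails if it takes over 72 s, if anything falls off the work surface, if the arm or the gripper's body presses on something with over 40 N, if the wrist force passes 120 N, or if a joint passes its speed limit or range.

ROBOT

A 7-joint arm with a two-finger parallel gripper is mounted at the origin on the work surface. World frame = base frame: x ahead of the robot, y to its left, z up, the work surface at z = 0. Lengths are in m, angles in degrees, forces in N, time in s.
With the tool pointing down it reaches from about 0.35 to 0.9 m from the base axis. Payload 8.1 kg.
Tool frame: the origin (TCP) lies at the very end of the fingers, on their centre line; the grasp point (between the pads) lies 19 mm behind it (manip.grasp_offset is the z of the grasp point in the tool frame, in m); z points along the fingers, y is the line along which they close (so a half turn about z gives the same grasp; the last joint's range is limited). The gripper opens to 85 mm and grips with 20 to 120 N. Pads are 22 mm wide; open, the fingers measure 114 mm over their backs; the gripper's body (76 mm by 85 mm) begins 54 mm behind the grasp point. The pads swing forward as they close: fully open they stand 13 mm farther back than shut.
Start: joints at [63.85, 24.895, 1.432, 90.138, -0.665, 64.973, -4.303], TCP at [0.217, -0.586, 0.231] pointing down, gripper open.
Joint ranges: [-149.89, 149.89], [-25.12, 119.58], [-72.63, 75.52], [4.76, 147.25], [-75.54, 255.54], [6.69, 114.76], [-157.13, 157.13]. Speed limits (degrees/s): [127.2, 127.2, 172.46, 172.46, 180, 180, 180].

INTERFACE

Orientations are given as a 3x3 rotation matrix whose columns are the frame's x, y, z axes.
In Python, from bench import observe, vision, ticket, manip gives the robot as it stands.
- The arm moves only by the shell command python3 -m creep 'ROWS' [FORCE]. ROWS is JSON, a list of rows, each an object with "travel": the shift along the tool's x, y, z scaled (see below), a list of three; "rot": the turn, a rotation vector about the tool's x, y, z scaled (see below), a list of three; "jaw": the opening, from -1 (shut) to 1 (fully open). In form: [{"travel": [tx, ty, tz], "rot": [wx, wy, wz], "jaw": jaw}, ...]. A call has 1 to 5 rows; each row is the pose to reach, as a shift and turn from the pose commanded when the call began, along the tool's axes at that moment; what a row does not reach only later rows make up. The controller multiplies each number of a shift by 0.15 m and each number of a turn by 90 degrees. A row lasts 1/10 s, in which the tool goes at most 50 mm and 8.59 degrees, less where a joint would pass 70% of its speed; a pose out of reach is approached as far as the arm can. A call with a number of a shift or a turn outside -1 to 1 is refused whole. A call with a gripper value outside its range is refused whole. The fingers move at their own pace and stop on an object; FORCE is the grip in N (left out, the last holds). Time passes only in rows, so rows that repeat a pose let the fingers close. It gives the time, the measured TCP pose, the force, the opening and the grip force at its end, in the units of the state.
- observe(): the state, without advancing time (a new reading comes with each control period).
- vision.get_image(name): name is "side" or "top"; returns a dict with "image" (480x640x3 uint8, red, green, blue), "z_map" (480x640 float32, m along the optical axis (not along the pixel's ray), 0 where there is no reading), "intrinsics" (3x3 intrinsics, pixels), "xyz" and "rotation" of the camera in the world. Camera axes: x right, y up, looking along -z (the intrinsics and any distortion apply to the point x, -y, -z); pixel columns grow to the right and rows downward; lengths in m; the calibration is good to about 2 mm. A picture is of the moment at which its call begins.
- ticket.finish_job(): hands the job in; it is judged then, once.
The state is a dict: "time_s": time; "joint_pos": joint angles; "dq": joint speeds; "joint_efforts": joint torques, N m; "eef_pos": TCP position; "orientation": TCP orientation; "contact_force": force on the tool from outside, world axes, zero at the start; "wrist_torque": the same for the moment, N m; "width": finger opening in m; "grip_force": force on a finger pad.
Only numpy, scipy, OpenCV 4.12 (cv2) and the standard library are available. Lean on these libraries where they do the work, as an engineer would, in place of code of your own. Each camera call takes 0.05 s, during which the arm holds its last target. There are 200 camera calls.

## Working session

There is one attempt and no reset: what is moved stays moved. The work goes in short steps, Python scripts to look and compute and a shell command to move; the robot and the scene stay as the last step left them, time stands still between calls to the robot, and variables do not carry over. Pictures are saved under pics/ and viewed, at most 10 in all, crops included, and the job is handed in when it is done.

```bash
ls; mkdir -p pics
cat > h.py <<'E'
import numpy as np,cv2
from bench import observe,vision,ticket,manip
def cloud(n):
    d=vision.get_image(n);K=np.array(d["intrinsics"]);z=d["z_map"]
    v,u=np.mgrid[:480,:640]
    p=np.stack([(u-K[0,2])/K[0,0]*z,-(v-K[1,2])/K[1,1]*z,-z],-1)
    P=p@np.array(d["rotation"]).T+np.array(d["xyz"]);P[z==0]=np.nan
    return d,P
E
python3 - <<'E'
from h import *
for n in("top","side"):
    d,P=cloud(n);cv2.imwrite(f"pics/{n}0.png",d["image"][...,::-1]);np.save(n+"0.npy",P);print(d["xyz"],d["rotation"],d["intrinsics"],{k for k in d})
print(observe(),manip.grasp_offset)
E
```

```text
pics
[0.452662   0.0106827  1.30310849] [[-0.00508128  0.99737138 -0.07228076]
 [-0.99998603 -0.00496283  0.00181823]
 [ 0.00145473  0.07228899  0.99738267]] [[528.29660757   0.         320.16244416]
 [  0.         528.29660757 246.7479227 ]
 [  0.           0.           1.        ]] {'rotation', 'z_map', 'xyz', 'image', 'intrinsics'}
[0.3244855  0.77328188 1.00898978] [[-0.96111396  0.21446641 -0.17396584]
 [-0.27555148 -0.7032771   0.65534167]
 [ 0.01820259  0.67779457  0.73502598]] [[479.96895075   0.         336.48554886]
 [  0.         479.96895075 243.84887035]
 [  0.           0.           1.        ]] {'rotation', 'z_map', 'xyz', 'image', 'intrinsics'}
{'time_s': 0.1, 'joint_pos': array([63.85090777, 24.93278856,  1.42885396, 90.1822491 , -0.66315085,
       64.97261311, -4.30584626]), 'dq': array([-0.07444993, -0.06522485, -0.08233319, -0.1526703 , -0.0828709 ,
        0.04813825, -0.05207555]), 'joint_efforts': array([ 2.67740928e-03, -6.71758103e+01,  1.02801964e+00, -3.16907072e+01,
        1.58203620e-02,  7.33452936e-03,  3.46519596e-05]), 'eef_pos': array([ 0.21634663, -0.58589851,  0.23061153]), 'orientation': array([[ 9.38093886e-01,  3.46380564e-01, -6.04450735e-04],
       [ 3.46381065e-01, -9.38093068e-01,  1.24657254e-03],
       [-1.35242546e-04, -1.37877237e-03, -9.99999040e-01]]), 'contact_force': array([-0.27846789,  0.34809687, -0.13624829]), 'wrist_torque': array([ 0.01457826,  0.02168865, -0.03724709]), 'grip_force': 0.0, 'width': 0.0854268896764161} -0.0187
```

View pics/top0.png

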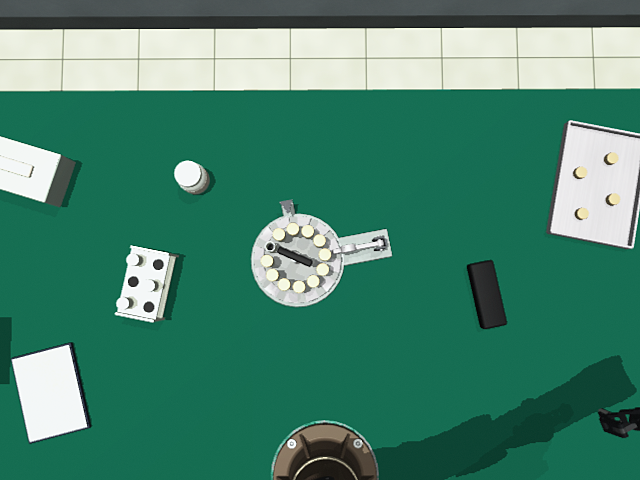

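View pics/side0.png

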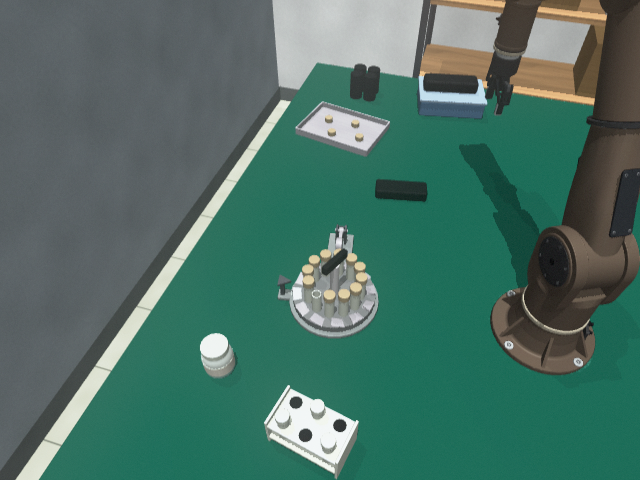

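The top view shows the carousel around (297,259), bar (293,256), open vessel (271,246), pointer (288,207), and pawl from about (335,249) to its hinge (378,243). The rack, jar and case are well away from it.

Run:
```python
from h import *
from scipy.optimize import least_squares
P=np.load("top0.npy");S=np.load("side0.npy")
v,u=np.mgrid[:480,:640]
roi=(u>235)&(u<400)&(v>190)&(v<315)
A=P[roi];
b=A[A[:,2]>.155];m=b[:,:2].mean(0);w,V=np.linalg.eigh(np.cov(b[:,:2].T));print("bar",len(b),m,np.ptp(b[:,2]),b[:,2].mean(),"dir",np.degrees(np.arctan2(V[1,1],V[0,1])))
d=b[:,:2]-m; print("extent",np.ptp(d@V[:,1]),np.ptp(d@V[:,0]))
c=A[(A[:,2]>.107)&(A[:,2]<.12)]; 
k=np.uint8((np.nan_to_num(P[...,2])>.107)&(P[...,2]<.12)&roi)
n,l,st,ce=cv2.connectedComponentsWithStats(k)
C=np.array([P[l==i].mean(0) for i in range(1,n) if st[i,4]>15]);
f=least_squares(lambda q:np.hypot(C[:,0]-q[0],C[:,1]-q[1])-.066,m).x;print("caps",len(C),f,np.hypot(*(C[:,:2]-f).T))
an=np.sort(np.degrees(np.arctan2(*(C[:,:2]-f).T[::-1])));print("ang",an)
d=A-[*f,0];r=np.hypot(d[:,0],d[:,1]);
o=d[(A[:,2]>.085)&(A[:,2]<.1)&(r>.05)&(r<.08)];print("open?",len(o),o.mean(0),np.degrees(np.arctan2(o[:,1].mean(),o[:,0].mean())))
for nm,Q in(("top",P),("side",S)):
  d=Q.reshape(-1,3)-[*f,0];r=np.hypot(d[:,0],d[:,1]);z=d[:,2]
  t=d[(r>.1)&(r<.17)&(z>.055)&(z<.075)&(d[:,0]>.05)];print(nm,"pointer",len(t),t.mean(0),np.degrees(np.arctan2(*t.mean(0)[1::-1])),t[np.argmin(np.hypot(*t.T[:2]))])
  t=d[(r>.1)&(r<.26)&(z>.048)&(z<.12)&(d[:,1]<-.05)];print("pawl");
  for a in np.arange(.1,.26,.01):
    q=t[(np.hypot(*t.T[:2])//.01)==round(a/.01)]
    if len(q):print(round(a,2),len(q),q.mean(0).round(4),q[:,2].max().round(4),np.degrees(np.arctan2(*q.mean(0)[1::-1])).round(1))
```

```text
bar 269 [0.51574496 0.06332313] 0.01516093235239735 0.16427225512381408 dir 65.87052024446592
extent 0.07971613348003559 0.01599481798857127
caps 11 [0.51584612 0.06355521] [0.06584021 0.06587551 0.06582405 0.06565747 0.06596414 0.06566557
 0.06591122 0.06588751 0.06571425 0.06581255 0.06591802]
ang [-174.04009139 -144.05692935 -113.97169109  -83.59448731  -54.04625384
  -23.76887296    6.15717232   35.94238225   95.82527565  126.12784167
  155.92395886]
open? 61 [0.02242936 0.03991127 0.09399445] 60.66486152518277
top pointer 98 [0.12703611 0.02352979 0.06643898] 10.493475730863015 [0.10693931 0.02044681 0.0639    ]
pawl
0.1 28 [ 0.0188 -0.1035  0.0825] 0.0966 -79.7
0.11 36 [ 0.0205 -0.1129  0.0949] 0.1012 -79.7
0.12 33 [ 0.0224 -0.123   0.0964] 0.1029 -79.7
0.13 26 [ 0.024  -0.1324  0.0909] 0.0996 -79.7
0.14 16 [ 0.0267 -0.1429  0.0647] 0.0693 -79.4
0.15 19 [ 0.0282 -0.1523  0.0626] 0.068 -79.5
0.16 20 [ 0.03   -0.1625  0.0615] 0.0672 -79.5
0.17 18 [ 0.0318 -0.1725  0.0619] 0.0662 -79.6
0.18 25 [ 0.034  -0.1829  0.0604] 0.066 -79.5
0.19 55 [ 0.0353 -0.1919  0.0613] 0.0689 -79.6
0.2 49 [ 0.0376 -0.2004  0.0622] 0.0711 -79.4
0.21 27 [ 0.0384 -0.2098  0.0556] 0.0679 -79.6
side pointer 91 [0.12642897 0.02620013 0.06628025] 11.7078017143976 [0.10804128 0.02274934 0.0688407 ]
pawl
0.1 29 [ 0.0205 -0.1045  0.0886] 0.0973 -78.9
0.11 26 [ 0.0215 -0.1125  0.0963] 0.1021 -79.2
0.12 14 [ 0.0228 -0.1225  0.098 ] 0.1021 -79.5
0.13 6 [ 0.0242 -0.1314  0.0926] 0.0978 -79.6
0.14 1 [ 0.0189 -0.1389  0.0732] 0.0732 -82.2
0.16 4 [ 0.0313 -0.164   0.0644] 0.0651 -79.2
0.17 11 [ 0.0325 -0.1732  0.0614] 0.066 -79.4
0.18 28 [ 0.0349 -0.183   0.0594] 0.0689 -79.2
0.19 35 [ 0.0349 -0.1916  0.0603] 0.0676 -79.7
0.2 24 [ 0.0392 -0.1999  0.0624] 0.0673 -78.9
0.21 14 [ 0.0434 -0.2084  0.0568] 0.0647 -78.2
```

Run:
```python
from h import *
a=cv2.resize(cv2.imread("pics/top0.png")[195:310,245:400],None,fx=5,fy=5,interpolation=cv2.INTER_CUBIC)
cv2.imwrite("pics/c0.png",a)
```

```text
(no output)
```

View pics/c0.png

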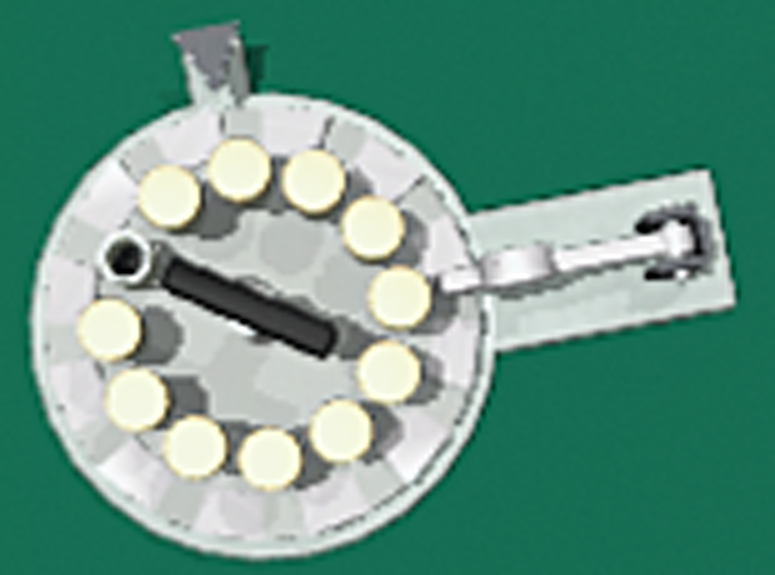

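The crop confirms the stand geometry. Heading is about 10.5° and the carousel angle about 55.5° (0.97 rad). The pawl is down, with its lug near (525,260) in the crop. Starting the move.

```bash
cat >> h.py <<'E'
from scipy.spatial.transform import Rotation as R
C=np.array([.5158,.0635]);H=np.radians(10.5)
hx=np.array([np.cos(H),np.sin(H),0]);hy=np.array([-np.sin(H),np.cos(H),0]);Z=np.array([0,0,1.])
hinge=np.array([*C,.055])-.2*hy
def lug(a): return hinge+hy*(.08*np.cos(a)-.02*np.sin(a))+Z*(.08*np.sin(a)+.02*np.cos(a))
def to(tcp,ydeg):  # units to go, in the current tool frame
    s=observe();O=np.array(s["orientation"]);y=np.radians(ydeg);Y=np.array([np.cos(y),np.sin(y),0]);T=np.c_[np.cross(Y,-Z),Y,-Z]
    print("t",s["time_s"],"tcp",s["eef_pos"].round(4),"j",s["joint_pos"].round(1))
    print("travel",(O.T@(tcp-s["eef_pos"])/.15).round(3),"rot",np.round(R.from_matrix(O.T@T).as_rotvec()/(np.pi/2),3))
E
for i in 1 2 3 4; do :; done
M='python3 -m creep'
python3 -m creep '[{"travel":[0.8,-0.64,0],"rot":[0,0,0],"jaw":1},{"travel":[0.8,-0.64,0],"rot":[0,0,0],"jaw":1},{"travel":[0.8,-0.64,0],"rot":[0,0,0],"jaw":1},{"travel":[0.8,-0.64,0],"rot":[0,0,0],"jaw":1}]' 40
python3 -m creep '[{"travel":[0.8,-0.64,0],"rot":[0,0,0],"jaw":1},{"travel":[0.8,-0.64,0],"rot":[0,0,0],"jaw":1},{"travel":[0.8,-0.64,0],"rot":[0,0,0],"jaw":1},{"travel":[0.8,-0.64,0],"rot":[0,0,0],"jaw":1}]'
python3 -m creep '[{"travel":[0.8,-0.64,0],"rot":[0,0,-0.4],"jaw":1},{"travel":[0.8,-0.64,0],"rot":[0,0,-0.4],"jaw":1},{"travel":[0.8,-0.64,0],"rot":[0,0,-0.4],"jaw":1},{"travel":[0.8,-0.64,0],"rot":[0,0,-0.4],"jaw":1},{"travel":[0.8,-0.64,0],"rot":[0,0,-0.4],"jaw":1}]'
python3 -c "
from h import *
print(lug(.1));to(lug(.1)+[0,0,.06],10.5)"
```

```text
time_s: 0.5
eef_pos: [0.3003, -0.4485, 0.2312]
orientation: [[0.935, 0.355, 0.002], [0.355, -0.935, 0.003], [0.003, -0.002, -1.0]]
contact_force: [0.4, 0.2, 0.6]
width: 0.0854
grip_force: 0.0
time_s: 0.9
eef_pos: [0.3787, -0.3172, 0.2314]
orientation: [[0.935, 0.355, 0.001], [0.355, -0.935, 0.002], [0.002, -0.002, -1.0]]
contact_force: [0.5, -1.3, -0.3]
width: 0.0852
grip_force: 0.0
time_s: 1.4
eef_pos: [0.455, -0.1905, 0.2311]
orientation: [[0.55, 0.835, -0.0], [0.835, -0.55, 0.0], [0.0, -0.0, -1.0]]
contact_force: [-1.4, -1.5, -0.4]
width: 0.0853
grip_force: 0.0
[ 0.53810496 -0.0568468   0.08288676]
t 1.4 tcp [ 0.455  -0.1905  0.2311] j [ 30.7  14.  -17.2 106.9   4.7  59.8 -21.8]
travel [ 1.049 -0.027  0.588] rot [-0.    -0.    -0.487]
```

```bash
python3 -m creep '[{"travel":[1,-0.03,0.1],"rot":[0,0,-0.487],"jaw":1},{"travel":[1,-0.03,0.2],"rot":[0,0,-0.487],"jaw":1},{"travel":[1,-0.03,0.4],"rot":[0,0,-0.487],"jaw":1},{"travel":[1,-0.03,0.4],"rot":[0,0,-0.487],"jaw":1},{"travel":[1,-0.03,0.4],"rot":[0,0,-0.487],"jaw":1}]' 
python3 -m creep '[{"travel":[0,0,0],"rot":[0,0,0],"jaw":1},{"travel":[0,0,0],"rot":[0,0,0],"jaw":1}]'
python3 - <<'E'
from h import *
to(lug(.1)-[0,0,.0187],10.5)
d,P=cloud("top");q=P.reshape(-1,3)
d,S=cloud("side");cv2.imwrite("pics/s1.png",cv2.resize(d["image"][180:320,240:420,::-1],None,fx=4,fy=4))
E
```

```text
time_s: 1.9
eef_pos: [0.5335, -0.0636, 0.169]
orientation: [[-0.165, 0.986, -0.004], [0.986, 0.165, 0.001], [0.001, -0.003, -1.0]]
contact_force: [0.2, -1.1, 0.4]
width: 0.0858
grip_force: 0.0
time_s: 2.1
eef_pos: [0.5338, -0.0663, 0.1711]
orientation: [[-0.152, 0.988, -0.001], [0.988, 0.152, -0.001], [-0.001, -0.001, -1.0]]
contact_force: [-0.9, -0.2, 0.5]
width: 0.0852
grip_force: 0.0
t 2.1 tcp [ 0.5338 -0.0663  0.1711] j [ 22.4  23.1 -27.9 104.9  13.   55.1  -2.4]
travel [0.058 0.039 0.713] rot [-0.    0.   -0.02]
```

View pics/s1.png

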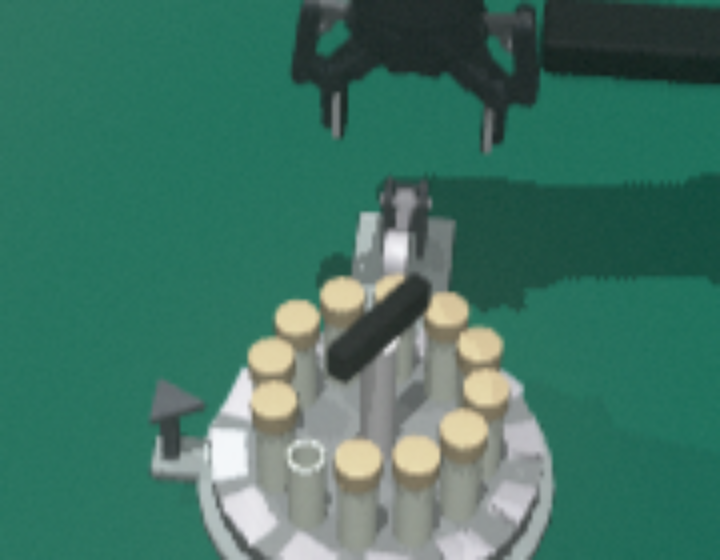

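The side view shows the open fingers (335,120)/(490,135) straddling the pawl line (400,240), all clear. Descending and pinching.

```bash
python3 -m creep '[{"travel":[0.06,0.04,0.2],"rot":[0,0,-0.02],"jaw":1},{"travel":[0.06,0.04,0.4],"rot":[0,0,-0.02],"jaw":1},{"travel":[0.06,0.04,0.6],"rot":[0,0,-0.02],"jaw":1},{"travel":[0.06,0.04,0.71],"rot":[0,0,-0.02],"jaw":1},{"travel":[0.06,0.04,0.71],"rot":[0,0,-0.02],"jaw":1}]'
python3 -m creep '[{"travel":[0,0,0],"rot":[0,0,0],"jaw":-0.4},{"travel":[0,0,0],"rot":[0,0,0],"jaw":-1},{"travel":[0,0,0],"rot":[0,0,0],"jaw":-1},{"travel":[0,0,0],"rot":[0,0,0],"jaw":-1},{"travel":[0,0,0],"rot":[0,0,0],"jaw":-1}]' 40
python3 -m creep '[{"travel":[0,0,0],"rot":[0,0,0],"jaw":-1},{"travel":[0,0,0],"rot":[0,0,0],"jaw":-1},{"travel":[0,0,0],"rot":[0,0,0],"jaw":-1}]'
python3 - <<'E'
from h import *
to(lug(.1)-[0,0,.0187],10.5)
print("arc tool units (x,z) from a=.1 (also x~hy up to heading)")
for a in np.arange(.1,2.01,.1):
    d=(lug(a)-lug(.1))/.15; print(round(a,2),(d@hy).round(3),(-d[2]).round(3))
E
```

```text
time_s: 2.7
eef_pos: [0.5369, -0.0552, 0.063]
orientation: [[-0.188, 0.982, -0.004], [0.982, 0.188, -0.0], [0.0, -0.004, -1.0]]
contact_force: [-0.6, -0.4, 1.0]
width: 0.0854
grip_force: 0.0
time_s: 3.2
eef_pos: [0.5394, -0.0543, 0.0655]
orientation: [[-0.191, 0.982, 0.002], [0.982, 0.191, 0.0], [-0.0, 0.002, -1.0]]
contact_force: [-1.8, -0.9, 1.3]
width: 0.0156
grip_force: 43.3
time_s: 3.5
eef_pos: [0.5394, -0.0543, 0.0654]
orientation: [[-0.191, 0.982, 0.002], [0.982, 0.191, 0.0], [-0.0, 0.002, -1.0]]
contact_force: [1.4, 0.9, 5.8]
width: 0.0153
grip_force: 44.0
t 3.5 tcp [ 0.5394 -0.0543  0.0654] j [ 18.6  31.1 -25.4 110.3  19.1  42.6  -6.8]
travel [-0.015 -0.011  0.008] rot [0.001 0.    0.006]
arc tool units (x,z) from a=.1 (also x~hy up to heading)
0.1 0.0 -0.0
0.2 -0.021 -0.051
0.3 -0.047 -0.099
0.4 -0.078 -0.145
0.5 -0.113 -0.187
0.6 -0.152 -0.225
0.7 -0.195 -0.26
0.8 -0.241 -0.29
0.9 -0.29 -0.315
1.0 -0.341 -0.335
1.1 -0.394 -0.35
1.2 -0.448 -0.359
1.3 -0.503 -0.364
1.4 -0.558 -0.362
1.5 -0.613 -0.356
1.6 -0.666 -0.343
1.7 -0.718 -0.326
1.8 -0.768 -0.303
1.9 -0.816 -0.276
2.0 -0.861 -0.244
```

```bash
python3 -m creep '[{"travel":[-0.047,0,-0.099],"rot":[0,0,0],"jaw":-1},{"travel":[-0.113,0,-0.187],"rot":[0,0,0],"jaw":-1},{"travel":[-0.195,0,-0.26],"rot":[0,0,0],"jaw":-1},{"travel":[-0.29,0,-0.315],"rot":[0,0,0],"jaw":-1},{"travel":[-0.394,0,-0.35],"rot":[0,0,0],"jaw":-1}]'
python3 -m creep '[{"travel":[-0.109,0,-0.014],"rot":[0,0,0],"jaw":-1},{"travel":[-0.219,0,-0.006],"rot":[0,0,0],"jaw":-1},{"travel":[-0.324,0,0.024],"rot":[0,0,0],"jaw":-1},{"travel":[-0.398,0,0.06],"rot":[0,0,0],"jaw":-1},{"travel":[-0.398,0,0.06],"rot":[0,0,0],"jaw":-1}]'
python3 -m creep '[{"travel":[0,0,0],"rot":[0,0,0],"jaw":-1},{"travel":[0,0,0],"rot":[0,0,0],"jaw":-1}]'
python3 - <<'E'
from h import *
to(lug(1.85)-[0,0,.0187],10.5)
d,S=cloud("side");cv2.imwrite("pics/s2.png",cv2.resize(d["image"][150:320,240:440,::-1],None,fx=3.5,fy=3.5))
E
```

```text
time_s: 4.0
eef_pos: [0.5497, -0.11, 0.1175]
orientation: [[-0.193, 0.981, -0.0], [0.981, 0.193, 0.003], [0.003, 0.0, -1.0]]
contact_force: [2.0, 6.1, -3.9]
width: 0.0153
grip_force: 39.9
time_s: 4.5
eef_pos: [0.5614, -0.1726, 0.1082]
orientation: [[-0.189, 0.982, 0.0], [0.982, 0.189, -0.0], [-0.0, 0.0, -1.0]]
contact_force: [0.2, -2.5, 5.5]
width: 0.0154
grip_force: 45.9
time_s: 4.7
eef_pos: [0.5614, -0.1722, 0.1085]
orientation: [[-0.19, 0.982, 0.0], [0.982, 0.19, -0.001], [-0.001, 0.0, -1.0]]
contact_force: [1.3, -5.0, 4.4]
width: 0.0156
grip_force: 45.5
t 4.7 tcp [ 0.5614 -0.1722  0.1085] j [ 29.8  31.2 -25.7 101.9  17.   50.7   7.5]
travel [-0.008 -0.012  0.005] rot [0.    0.001 0.005]
```

View pics/s2.png

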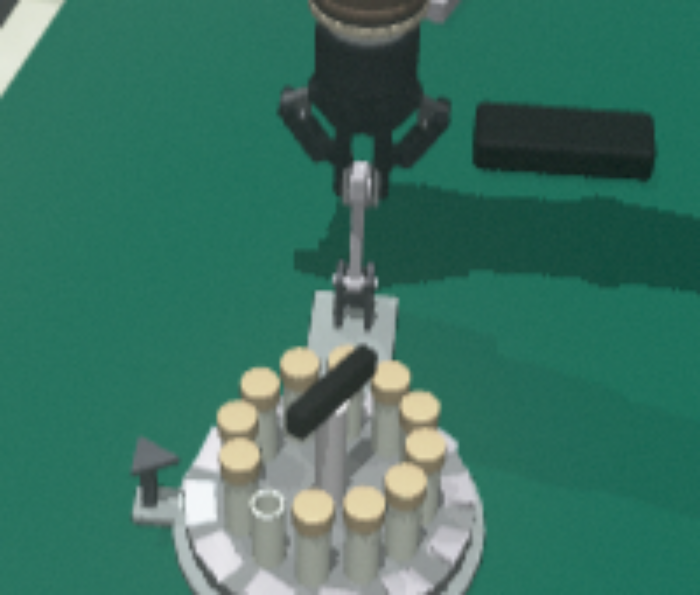

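The pawl is held upright and outward, with the lug at (362,185) between the fingers. Releasing and lifting away.

```bash
python3 -m creep '[{"travel":[0,0,0],"rot":[0,0,0],"jaw":1},{"travel":[0,0,0],"rot":[0,0,0],"jaw":1},{"travel":[0,0,0],"rot":[0,0,0],"jaw":1},{"travel":[0,0,0],"rot":[0,0,0],"jaw":1},{"travel":[0,0,0],"rot":[0,0,0],"jaw":1}]'
python3 -m creep '[{"travel":[0,0,-0.2],"rot":[0,0,0],"jaw":1},{"travel":[0,0,-0.4],"rot":[0,0,0],"jaw":1},{"travel":[0,0,-0.7],"rot":[0,0,0],"jaw":1},{"travel":[0,0,-0.7],"rot":[0,0,0],"jaw":1}]'
python3 -m creep '[{"travel":[0.9,0,0],"rot":[0,0,0.38],"jaw":1},{"travel":[0.9,0,0],"rot":[0,0,0.38],"jaw":1},{"travel":[0.9,0,0],"rot":[0,0,0.38],"jaw":1},{"travel":[0.9,0,0],"rot":[0,0,0.38],"jaw":1},{"travel":[0.9,0,0],"rot":[0,0,0.38],"jaw":1}]'
python3 -c "
from h import *
to(np.array([*C,.135]),-24)"
```

```text
time_s: 5.25
eef_pos: [0.5611, -0.1707, 0.1082]
orientation: [[-0.192, 0.981, -0.0], [0.981, 0.192, 0.0], [0.0, -0.0, -1.0]]
contact_force: [-0.1, -0.0, 0.4]
width: 0.0848
grip_force: 0.0
time_s: 5.65
eef_pos: [0.5645, -0.1709, 0.2192]
orientation: [[-0.192, 0.981, 0.009], [0.981, 0.192, -0.002], [-0.004, 0.009, -1.0]]
contact_force: [1.9, 0.1, -0.9]
width: 0.0856
grip_force: 0.0
time_s: 6.15
eef_pos: [0.5352, -0.0371, 0.2134]
orientation: [[0.393, 0.92, 0.0], [0.92, -0.393, -0.0], [-0.0, 0.0, -1.0]]
contact_force: [-0.6, -1.4, 0.4]
width: 0.0854
grip_force: 0.0
t 6.15 tcp [ 0.5352 -0.0371  0.2134] j [ 16.1  19.7 -23.2 102.4   8.9  59.7 -33.6]
travel [ 0.566 -0.383  0.522] rot [0.   0.   0.01]
```

```bash
python3 -m creep '[{"travel":[0.566,-0.383,0],"rot":[0,0,0.01],"jaw":1},{"travel":[0.566,-0.383,0],"rot":[0,0,0.01],"jaw":1},{"travel":[0.566,-0.383,0],"rot":[0,0,0.01],"jaw":1},{"travel":[0.566,-0.383,0.1],"rot":[0,0,0.01],"jaw":1},{"travel":[0.566,-0.383,0.1],"rot":[0,0,0.01],"jaw":1}]'
python3 - <<'E'
from h import *
to(np.array([*C,.135]),-24)
d,P=cloud("top");q=P.reshape(-1,3)-[*hinge[:2],0]
y=q@hy;x=q@hx
for k in np.arange(-.08,.1,.01):
    m=(abs(x)<.02)&(q[:,2]>.06)&(q[:,2]<.16)&(abs(y-k)<.005)
    if m.sum():print(k.round(2),m.sum(),q[m,2].mean().round(3))
E
```

```text
time_s: 6.65
eef_pos: [0.5152, 0.0611, 0.1967]
orientation: [[0.405, 0.914, -0.003], [0.914, -0.405, -0.001], [-0.002, -0.002, -1.0]]
contact_force: [-0.3, -0.5, 0.4]
width: 0.0856
grip_force: 0.0
t 6.65 tcp [0.5152 0.0611 0.1967] j [  7.   19.4 -25.3 105.7   9.7  57.1 -46.2]
travel [ 0.017 -0.002  0.411] rot [-0.001  0.001  0.001]
-0.07 7 0.125
-0.06 30 0.132
-0.05 25 0.144
-0.04 18 0.138
-0.03 11 0.135
-0.02 39 0.122
-0.01 39 0.082
-0.0 50 0.067
0.01 23 0.065
```

The pawl rests at its outward stop, with the lug about 50 mm behind the hinge. Gripping the bar now.

```bash
python3 -m creep '[{"travel":[0.017,0,0.14],"rot":[0,0,0],"jaw":1},{"travel":[0.017,0,0.28],"rot":[0,0,0],"jaw":1},{"travel":[0.017,0,0.4],"rot":[0,0,0],"jaw":1},{"travel":[0.017,0,0.4],"rot":[0,0,0],"jaw":1}]'
python3 -m creep '[{"travel":[0,0,0],"rot":[0,0,0],"jaw":-0.4},{"travel":[0,0,0],"rot":[0,0,0],"jaw":-1},{"travel":[0,0,0],"rot":[0,0,0],"jaw":-1},{"travel":[0,0,0],"rot":[0,0,0],"jaw":-1},{"travel":[0,0,0],"rot":[0,0,0],"jaw":-1}]' 50
python3 -m creep '[{"travel":[0,0,0],"rot":[0,0,0],"jaw":-1},{"travel":[0,0,0],"rot":[0,0,0],"jaw":-1}]'
python3 -c "
from h import *
to(np.array([*C,.135]),-79.5)"
```

```text
time_s: 7.1
eef_pos: [0.516, 0.0631, 0.1366]
orientation: [[0.407, 0.913, -0.004], [0.913, -0.407, -0.001], [-0.002, -0.003, -1.0]]
contact_force: [0.1, -0.2, -0.1]
width: 0.0855
grip_force: 0.0
time_s: 7.6
eef_pos: [0.5176, 0.0645, 0.1391]
orientation: [[0.408, 0.913, 0.001], [0.913, -0.408, -0.0], [0.0, 0.001, -1.0]]
contact_force: [-1.0, -0.2, 5.5]
width: 0.018
grip_force: 48.7
time_s: 7.8
eef_pos: [0.5176, 0.0645, 0.1392]
orientation: [[0.408, 0.913, 0.001], [0.913, -0.408, -0.0], [0.0, 0.001, -1.0]]
contact_force: [-1.7, -2.1, 6.2]
width: 0.0174
grip_force: 48.7
t 7.8 tcp [0.5176 0.0645 0.1392] j [  5.6  23.3 -24.3 109.4  12.4  49.7 -49.1]
travel [-0.011 -0.008  0.028] rot [ 0.001 -0.001  0.616]
```

```bash
python3 -m creep '[{"travel":[0,0,0],"rot":[0,0,0.07],"jaw":-1},{"travel":[0,0,0],"rot":[0,0,0.14],"jaw":-1},{"travel":[0,0,0],"rot":[0,0,0.21],"jaw":-1},{"travel":[0,0,0],"rot":[0,0,0.28],"jaw":-1},{"travel":[0,0,0],"rot":[0,0,0.35],"jaw":-1}]'
python3 -m creep '[{"travel":[0,0,0],"rot":[0,0,0.07],"jaw":-1},{"travel":[0,0,0],"rot":[0,0,0.14],"jaw":-1},{"travel":[0,0,0],"rot":[0,0,0.21],"jaw":-1},{"travel":[0,0,0],"rot":[0,0,0.26],"jaw":-1},{"travel":[0,0,0],"rot":[0,0,0.26],"jaw":-1}]'
python3 -m creep '[{"travel":[0,0,0],"rot":[0,0,0],"jaw":-1},{"travel":[0,0,0],"rot":[0,0,0],"jaw":-1}]'
python3 -c "
from h import *
to(np.array([*C,.135]),-79.5)"
```

```text
time_s: 8.3
eef_pos: [0.5178, 0.0643, 0.1392]
orientation: [[0.827, 0.562, 0.002], [0.562, -0.827, -0.0], [0.001, 0.001, -1.0]]
contact_force: [0.1, -1.4, 4.9]
width: 0.0178
grip_force: 48.7
time_s: 8.8
eef_pos: [0.5179, 0.0641, 0.1392]
orientation: [[0.982, 0.189, 0.002], [0.189, -0.982, -0.001], [0.002, 0.001, -1.0]]
contact_force: [-0.0, -2.9, 5.1]
width: 0.0174
grip_force: 48.9
time_s: 9.0
eef_pos: [0.5179, 0.0641, 0.1392]
orientation: [[0.981, 0.192, 0.002], [0.192, -0.981, -0.0], [0.002, 0.001, -1.0]]
contact_force: [0.4, -2.8, 5.1]
width: 0.0175
grip_force: 48.9
t 9.0 tcp [0.5179 0.0641 0.1392] j [ -4.3  21.8 -11.3 110.3   5.7  48.4 -97.5]
travel [-0.014  0.001  0.028] rot [ 0.001 -0.001  0.006]
```

Release, lift, back off towards the pawl, and check the angle from the top camera.

```bash
python3 -m creep '[{"travel":[0,0,0],"rot":[0,0,0],"jaw":1},{"travel":[0,0,0],"rot":[0,0,0],"jaw":1},{"travel":[0,0,0],"rot":[0,0,0],"jaw":1},{"travel":[0,0,0],"rot":[0,0,0],"jaw":1},{"travel":[0,0,0],"rot":[0,0,0],"jaw":1}]'
python3 -m creep '[{"travel":[0,0,-0.2],"rot":[0,0,0],"jaw":1},{"travel":[0,0,-0.4],"rot":[0,0,0],"jaw":1},{"travel":[0,0,-0.6],"rot":[0,0,0],"jaw":1},{"travel":[0,0,-0.6],"rot":[0,0,0],"jaw":1}]'
python3 -m creep '[{"travel":[0,1,0],"rot":[0,0,-0.45],"jaw":1},{"travel":[0,1,0],"rot":[0,0,-0.45],"jaw":1},{"travel":[0,1,0],"rot":[0,0,-0.45],"jaw":1},{"travel":[0,1,0],"rot":[0,0,-0.45],"jaw":1},{"travel":[0,1,0],"rot":[0,0,-0.45],"jaw":1}]'
cat > car.py <<'E'
from h import *
from scipy.optimize import least_squares
d,P=cloud("top");v,u=np.mgrid[:480,:640]
k=np.uint8((np.nan_to_num(P[...,2])>.107)&(P[...,2]<.116)&(np.hypot(P[...,0]-C[0],P[...,1]-C[1])<.085))
n,l,st,ce=cv2.connectedComponentsWithStats(k)
Q=np.array([P[l==i].mean(0)[:2] for i in range(1,n) if st[i,4]>35])
f=least_squares(lambda q:np.hypot(*(Q-q).T)-.066,C).x
a=np.degrees(np.arctan2(*(Q-f).T[::-1]));print(len(Q),f,np.sort(a).round(1),"phase",np.degrees(np.angle(np.exp(12j*np.radians(a)).mean())/12))
q=P.reshape(-1,3);m=(q[:,2]>.155)&(q[:,2]<.17)&(np.hypot(*(q[:,:2]-f).T)<.05);b=q[m,:2];w,V=np.linalg.eigh(np.cov(b.T));print("bar",m.sum(),b.mean(0),np.degrees(np.arctan2(V[1,1],V[0,1])))
t=P.reshape(-1,3)-[*f,0];x=t@hx;y=t@hy;z=t[:,2]
m=(z>.058)&(z<.07)&(x>.1)&(x<.16)&(abs(y)<.03)
print("pointer",m.sum(),np.degrees(np.arctan2(t[m,1].mean(),t[m,0].mean())))
cv2.imwrite("pics/car.png",cv2.resize(d["image"][190:310,240:400,::-1],None,fx=5,fy=5,interpolation=cv2.INTER_CUBIC))
to(lug(2.0)+[0,0,.08],10.5)
E
python3 car.py
```

```text
time_s: 9.5
eef_pos: [0.5169, 0.0646, 0.1382]
orientation: [[0.981, 0.192, -0.0], [0.192, -0.981, 0.0], [-0.0, -0.0, -1.0]]
contact_force: [0.2, 1.4, -0.9]
width: 0.0854
grip_force: 0.0
time_s: 9.9
eef_pos: [0.5192, 0.0651, 0.2322]
orientation: [[0.981, 0.191, 0.007], [0.191, -0.982, 0.001], [0.007, 0.0, -1.0]]
contact_force: [0.8, 0.5, -0.6]
width: 0.0852
grip_force: 0.0
time_s: 10.4
eef_pos: [0.5455, -0.0865, 0.2273]
orientation: [[0.621, 0.784, -0.001], [0.784, -0.621, -0.001], [-0.002, -0.0, -1.0]]
contact_force: [-0.5, 1.0, 0.0]
width: 0.085
grip_force: 0.0
11 [0.51589956 0.06361497] [-168.4 -138.3 -108.7  -78.4  -48.3  -18.1   41.6   71.   101.4  131.4
  161.3] phase 11.505854813392995
bar 272 [0.51590204 0.06356725] -168.40177463622345
pointer 83 10.480789014122188
t 10.45 tcp [ 0.5454 -0.0846  0.2274] j [ 14.9  19.4 -15.3  99.7   5.7  61.7 -40.1]
travel [-0.456  0.49   0.187] rot [-0.001  0.    -0.537]
```

View pics/car.png

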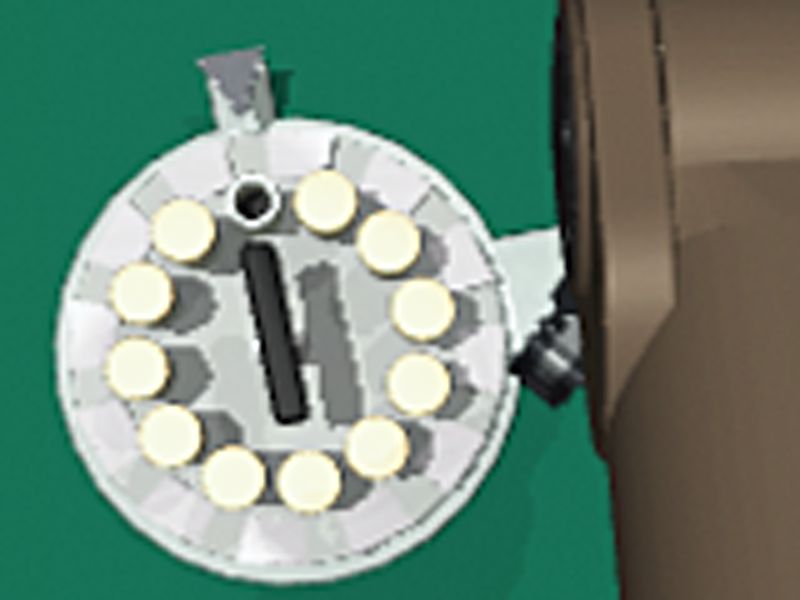

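The open vessel (250,200) stands at the pointer (240,95), about +1° off, well inside the ±2.9° play. Now back to the pawl lug.

```bash
python3 -m creep '[{"travel":[-0.456,0.49,0],"rot":[0,0,-0.53],"jaw":1},{"travel":[-0.456,0.49,0],"rot":[0,0,-0.53],"jaw":1},{"travel":[-0.456,0.49,0],"rot":[0,0,-0.53],"jaw":1},{"travel":[-0.456,0.49,0],"rot":[0,0,-0.53],"jaw":1},{"travel":[-0.456,0.49,0],"rot":[0,0,-0.53],"jaw":1}]'
python3 -m creep '[{"travel":[0,0,0],"rot":[0,0,-0.06],"jaw":1},{"travel":[0,0,0],"rot":[0,0,-0.06],"jaw":1}]'
python3 -c "
from h import *
to(lug(2.0)-[0,0,.0187],10.5)
S=cloud('side')[1].reshape(-1,3)-hinge
x=S@hx;y=S@hy;m=(abs(x)<.013)&(S[:,2]>.02)&(S[:,2]<.09)&(y<0.02)&(y>-.1)
for k in np.arange(.025,.09,.01):
  q=m&(abs(S[:,2]-k)<.005)
  if q.any():print(k.round(3),q.sum(),y[q].min().round(3),y[q].max().round(3),x[q].mean().round(4))
"
```

```text
time_s: 10.95
eef_pos: [0.5605, -0.1819, 0.2276]
orientation: [[-0.073, 0.997, -0.001], [0.997, 0.073, 0.001], [0.001, -0.001, -1.0]]
contact_force: [-0.1, -0.2, 0.2]
width: 0.0856
grip_force: 0.0
time_s: 11.15
eef_pos: [0.5605, -0.1815, 0.2277]
orientation: [[-0.163, 0.987, -0.001], [0.987, 0.163, 0.001], [0.001, -0.001, -1.0]]
contact_force: [0.3, 0.2, -0.3]
width: 0.0855
grip_force: 0.0
t 11.15 tcp [ 0.5605 -0.1815  0.2277] j [ 29.2  23.8 -23.   94.   10.1  64.3  12.9]
travel [-0.017  0.005  0.847] rot [-0.    -0.    -0.012]
0.025 17 -0.016 -0.002 0.0006
0.035 13 -0.014 -0.006 0.0017
0.045 13 -0.018 -0.01 0.0013
0.055 18 -0.051 -0.014 0.0006
0.065 23 -0.052 -0.019 0.0006
0.075 25 -0.062 -0.023 -0.0008
0.085 14 -0.051 -0.022 -0.0004
```

```bash
python3 -m creep '[{"travel":[-0.017,0.005,0.25],"rot":[0,0,-0.012],"jaw":1},{"travel":[-0.017,0.005,0.5],"rot":[0,0,-0.012],"jaw":1},{"travel":[-0.017,0.005,0.7],"rot":[0,0,-0.012],"jaw":1},{"travel":[-0.017,0.005,0.84],"rot":[0,0,-0.012],"jaw":1},{"travel":[-0.017,0.005,0.84],"rot":[0,0,-0.012],"jaw":1}]'
python3 -m creep '[{"travel":[0,0,0],"rot":[0,0,0],"jaw":-0.4},{"travel":[0,0,0],"rot":[0,0,0],"jaw":-1},{"travel":[0,0,0],"rot":[0,0,0],"jaw":-1},{"travel":[0,0,0],"rot":[0,0,0],"jaw":-1},{"travel":[0,0,0],"rot":[0,0,0],"jaw":-1}]' 40
python3 -m creep '[{"travel":[0,0,0],"rot":[0,0,0],"jaw":-1},{"travel":[0,0,0],"rot":[0,0,0],"jaw":-1}]'
python3 - <<'E'
from h import *
to(lug(2.)-[0,0,.0187],10.5)
for a in np.arange(1.8,-.01,-.2):
    d=(lug(a)-lug(2.))/.15; print(round(a,2),(d@hy).round(3),(-d[2]).round(3))
E
```

```text
time_s: 11.7
eef_pos: [0.5597, -0.1837, 0.0992]
orientation: [[-0.179, 0.984, -0.006], [0.984, 0.179, 0.001], [0.002, -0.005, -1.0]]
contact_force: [-0.1, -0.2, 0.8]
width: 0.0857
grip_force: 0.0
time_s: 12.2
eef_pos: [0.5637, -0.1842, 0.1034]
orientation: [[-0.182, 0.983, 0.004], [0.983, 0.182, -0.0], [-0.001, 0.004, -1.0]]
contact_force: [-4.9, -2.8, -0.4]
width: 0.0155
grip_force: 44.1
time_s: 12.4
eef_pos: [0.5635, -0.1843, 0.1033]
orientation: [[-0.183, 0.983, 0.003], [0.983, 0.183, -0.0], [-0.001, 0.003, -1.0]]
contact_force: [5.8, 0.0, 3.7]
width: 0.0155
grip_force: 44.8
t 12.4 tcp [ 0.5635 -0.1843  0.1033] j [ 27.9  31.3 -21.4 101.7  14.4  49.5  10.5]
travel [ 0.006 -0.012  0.017] rot [0.002 0.001 0.   ]
1.8 0.092 -0.06
1.6 0.194 -0.1
1.4 0.302 -0.119
1.2 0.412 -0.116
1.0 0.519 -0.091
0.8 0.619 -0.046
0.6 0.708 0.018
0.4 0.782 0.099
0.2 0.839 0.193
0.0 0.877 0.296
```

```bash
python3 -m creep '[{"travel":[0.092,0,-0.06],"rot":[0,0,0],"jaw":-1},{"travel":[0.194,0,-0.1],"rot":[0,0,0],"jaw":-1},{"travel":[0.302,0,-0.119],"rot":[0,0,0],"jaw":-1},{"travel":[0.412,0,-0.116],"rot":[0,0,0],"jaw":-1},{"travel":[0.519,0,-0.091],"rot":[0,0,0],"jaw":-1}]'
python3 -m creep '[{"travel":[0.1,0,0.045],"rot":[0,0,0],"jaw":-1},{"travel":[0.189,0,0.109],"rot":[0,0,0],"jaw":-1},{"travel":[0.263,0,0.19],"rot":[0,0,0],"jaw":-1},{"travel":[0.32,0,0.284],"rot":[0,0,0],"jaw":-1},{"travel":[0.349,0,0.355],"rot":[0,0,0],"jaw":-1}]'
python3 -m creep '[{"travel":[0.005,0,0.016],"rot":[0,0,0],"jaw":-1},{"travel":[0.01,0,0.032],"rot":[0,0,0],"jaw":-1},{"travel":[0.01,0,0.045],"rot":[0,0,0],"jaw":-1},{"travel":[0.01,0,0.045],"rot":[0,0,0],"jaw":-1}]'
python3 -c "
from h import *
to(lug(0)-[0,0,.0187],10.5)"
```

```text
time_s: 12.9
eef_pos: [0.5496, -0.1092, 0.1176]
orientation: [[-0.181, 0.983, 0.005], [0.983, 0.181, -0.003], [-0.003, 0.004, -1.0]]
contact_force: [6.5, -4.4, 2.3]
width: 0.0152
grip_force: 45.2
time_s: 13.4
eef_pos: [0.5394, -0.0544, 0.0634]
orientation: [[-0.184, 0.983, 0.003], [0.983, 0.184, 0.001], [0.0, 0.003, -1.0]]
contact_force: [1.3, 4.0, 8.4]
width: 0.0157
grip_force: 52.3
time_s: 13.8
eef_pos: [0.5391, -0.0525, 0.0568]
orientation: [[-0.185, 0.983, 0.002], [0.983, 0.185, 0.002], [0.002, 0.003, -1.0]]
contact_force: [1.1, 7.8, 7.0]
width: 0.0154
grip_force: 52.4
t 13.8 tcp [ 0.5391 -0.0525  0.0568] j [ 15.6  31.1 -21.3 111.   16.6  40.7  -5. ]
travel [-0.011 -0.012  0.003] rot [ 0.002 -0.001  0.001]
```

```bash
python3 -m creep '[{"travel":[0,0,0],"rot":[0,0,0],"jaw":1},{"travel":[0,0,0],"rot":[0,0,0],"jaw":1},{"travel":[0,0,0],"rot":[0,0,0],"jaw":1},{"travel":[0,0,0],"rot":[0,0,0],"jaw":1},{"travel":[0,0,0],"rot":[0,0,0],"jaw":1}]'
python3 -m creep '[{"travel":[0,0,-0.25],"rot":[0,0,0],"jaw":1},{"travel":[0,0,-0.5],"rot":[0,0,0],"jaw":1},{"travel":[0,0,-0.8],"rot":[0,0,0],"jaw":1},{"travel":[0,0,-1],"rot":[0,0,0],"jaw":1},{"travel":[0,0,-1],"rot":[0,0,0],"jaw":1}]'
python3 -m creep '[{"travel":[-1,0.2,0],"rot":[0,0,0],"jaw":1},{"travel":[-1,0.2,0],"rot":[0,0,0],"jaw":1},{"travel":[-1,0.2,0],"rot":[0,0,0],"jaw":1},{"travel":[-1,0.2,0],"rot":[0,0,0],"jaw":1},{"travel":[-1,0.2,0],"rot":[0,0,0],"jaw":1}]'
python3 -m creep '[{"travel":[-1,0,0],"rot":[0,0,0],"jaw":1},{"travel":[-1,0,0],"rot":[0,0,0],"jaw":1},{"travel":[-1,0,0],"rot":[0,0,0],"jaw":1},{"travel":[-1,0,0],"rot":[0,0,0],"jaw":1},{"travel":[-1,0,0],"rot":[0,0,0],"jaw":1}]'
sed -i 's/^to(lug.*//;s#pics/car.png#pics/car2.png#' car.py
cat >> car.py <<'E'
for nm in("top","side"):
  S=cloud(nm)[1].reshape(-1,3)-hinge;x=S@hx;y=S@hy;z=S[:,2]+.055
  m=(abs(x)<.012)&(y>.05)&(y<.11)&(z>.045)&(z<.12)
  print(nm,"lug top z",m.sum(),np.sort(z[m&(y<.1)])[-4:],"at y",y[m][np.argmax(np.where(y<.1,z,0)[m])])
  m=(abs(x)<.006)&(y>.025)&(y<.055)&(z>.045)&(z<.09);print("arm top",m.sum(),np.polyfit(y[m],z[m],1) if m.sum()>3 else 0)
E
python3 car.py
```

```text
time_s: 14.3
eef_pos: [0.5377, -0.0552, 0.0558]
orientation: [[-0.182, 0.983, -0.0], [0.983, 0.182, -0.0], [-0.0, -0.0, -1.0]]
contact_force: [-0.1, -0.6, 0.8]
width: 0.0848
grip_force: 0.0
time_s: 14.8
eef_pos: [0.5403, -0.0548, 0.2104]
orientation: [[-0.182, 0.983, 0.008], [0.983, 0.182, -0.001], [-0.002, 0.007, -1.0]]
contact_force: [1.4, 0.3, -0.3]
width: 0.0856
grip_force: 0.0
time_s: 15.3
eef_pos: [0.5942, -0.1986, 0.2044]
orientation: [[-0.179, 0.984, -0.002], [0.984, 0.179, 0.0], [0.001, -0.002, -1.0]]
contact_force: [-0.5, 1.1, 0.2]
width: 0.0854
grip_force: 0.0
time_s: 15.8
eef_pos: [0.6218, -0.3438, 0.2049]
orientation: [[-0.182, 0.983, -0.001], [0.983, 0.182, 0.001], [0.002, -0.001, -1.0]]
contact_force: [-0.1, 0.3, 0.1]
width: 0.0855
grip_force: 0.0
11 [0.51582496 0.06360761] [-168.5 -138.8 -108.5  -78.2  -48.2  -18.6   41.3   71.2  101.7  131.6
  161.2] phase 11.471293317129112
bar 267 [0.51567589 0.06355131] -168.42028272133527
pointer 89 10.50177573024601
top lug top z 157 [0.09428934 0.09553022 0.09610129 0.09633274] at y 0.0780714867156059
arm top 55 [-0.03223234  0.06081749]
side lug top z 53 [0.09321677 0.09508618 0.09557744 0.097691  ] at y 0.08703968567471218
arm top 16 [0.07405324 0.05730573]
```

View pics/car2.png

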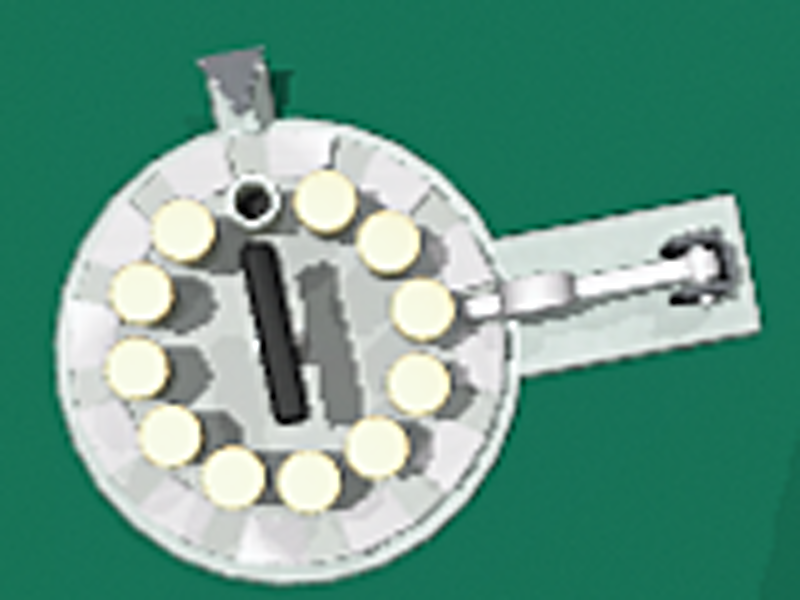

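The final view shows the pawl level: its nose (480,305) is in the notch, the lug top is about 95 mm high and the arm slope is about 0. The open vessel (250,200) is at the pointer, +1° off. Handing in.

```bash
python3 -c "
from bench import ticket;print(ticket.finish_job())"
```

```text
the job is handed in; nothing more can be done
None
```

The job is handed in: the open vessel stands at the pointer, about 1° (0.02 rad) off centre and inside the 0.05 rad play. The pawl is back down in its notch and level to within camera accuracy, the robot is clear of everything, and the clock read about 16 s when I handed it in.

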